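# One turn on the load frame's hand wheel

## Task

Raise the soil mould by one turn of the screw: with the fingertips, push the red upright handle of the load frame's hand wheel round clockwise (seen from above) through exactly one full turn, so that it comes back to where it stands now. Only push the handle from behind, never squeeze it or shove it hard, then leave the wheel standing and move clear; do not disturb the loose things on the bench.

Things in the scene. Friction and masses are not known exactly. Their poses are not given: they have to be found in the camera images.
- wheel_centre (a point): Centre of the hand wheel, on its upright axis at mid-height of the rim, 120 mm above the table. The wheel lies level on a grey gearbox: black rim of 85 mm radius (centre line of a 16 mm thick bar, top 128 mm above the table), three steel spokes, low steel hub (40 mm across, its nut's top 141 mm above the table). Fixed in an episode.
- handle (a point): Point on the axis of the wheel's upright red handle, 165 mm above the table. Round grip, 24 mm across, standing on the rim 85 mm from the wheel's axis; it turns freely on its pin. The red grip reaches from 130 to 192 mm above the table. Nothing else stands near its circle at that height. About 3 N on it turns the wheel, which stays where it is left (no coasting, no spring).
- load_frame: The blue bench load frame, fixed in an episode; origin on the table right under the wheel's axis. Its y axis runs along the blue bed (200 mm wide, 20 mm high) from the wheel towards the two steel columns (460 mm tall, 215 and 415 mm along y) with crosshead.
- crank_handle: The same handle as a body; origin at its foot on the rim's centre line, 120 mm above the table, 85 mm from the wheel's axis; its yaw is of no account (free sleeve).
- jack_wheel (a joint): Angle of the hand wheel, rad; grows as the wheel turns clockwise seen from above, 2 pi a turn. At the start it has any value from -2.6 to 2.6. At 0 the handle lies on the -x side of the wheel in the frame of load_frame.
- platen (a joint): Height of the steel platen with the brass mould between the columns, m; the wheel's gearing raises it 5 mm a turn clockwise.
- tin_a_mid (a point): Bystander, loose: aluminium sample tin, 52 mm across, 40 mm tall, standing on the blue bed (20 mm high) by the gearbox; point at half its height.
- tin_b_mid (a point): Bystander, loose: aluminium sample tin, 52 mm across, 40 mm tall, on the table; point at half its height.
- mould_ring_mid (a point): Bystander, loose: brass ring 76 mm across, 60 mm tall; point at half its height.
- sieve_mid (a point): Bystander, loose: open brass sieve pan, 150 mm across, 50 mm tall; point at half its height.
- brush: Bystander, loose: hand brush lying on the table.
- spatula: Bystander, loose: spatula lying on the table.
- wash_bottle_mid (a point): Bystander, loose: white bottle with blue cap, 60 mm across, 130 mm tall; point at half its height.

How it is judged:
On the way, in this order (a step that is already met when the one before it is completed fails the run):
1. the handle is pushed round past the far side of its circle (distance of handle from where it was at the start of the episode above 0.15 m and contact force between anything else and crank_handle above 0.3 N), for 0.05 s.
2. the handle is pushed on clockwise to within 90 mm of where it began (value of joint jack_wheel between 3.4 and 9.2 rad and distance of handle from where it was at the start of the episode below 0.09 m and contact force between anything else and crank_handle above 0.3 N), for 0.05 s.
At the end, for the whole second after the job is handed in: The wheel has turned clockwise by one full turn, no more and no less: its handle is within 15 mm (10 degrees) of where it stood at the start, and the wheel is at rest (value of joint jack_wheel between 3.4 and 9.2 rad and distance of handle from where it was at the start of the episode below 0.015 m and velocity of joint jack_wheel between -0.05 and 0.05 rad/s); the robot touches nothing.
It fails at once if the handle is squeezed or shoved with more than 30 N (contact force between anything else and crank_handle above 30 N).
It fails at once if a loose bystander is moved or lifted by more than 20 mm (distance of any of tin_a_mid, tin_b_mid, mould_ring_mid, sieve_mid, brush, spatula, wash_bottle_mid from where it was at the start of the episode above 0.02 m).
It also fails if it takes over 64 s, if anything falls off the work surface, if the arm or the gripper's body presses on something with over 40 N, if the wrist force passes 120 N, or if a joint passes its speed limit or range.

## Robot

A 7-joint arm with a two-finger parallel gripper is mounted at the origin on the work surface. World frame = base frame: x ahead of the robot, y to its left, z up, the work surface at z = 0. Lengths are in m, angles in rad, forces in N, time in s.
With the tool pointing down it reaches from about 0.4 to 0.85 m from the base axis. Payload 10.4 kg.
Tool frame: the origin (TCP) lies between the finger pads; the fingertips stand 22 mm ahead of it and the grasp point (between the pads) lies 3 mm ahead of it (r.nose_length is the distance from the TCP to the fingertips, in m); z points along the fingers, y is the line along which they close (so a half turn about z gives the same grasp; the last joint's range is limited). The gripper opens to 87 mm and grips with 3 to 60 N. Pads are 19 mm wide; open, the fingers measure 117 mm over their backs; the gripper's body (75 mm by 190 mm) begins 51 mm behind the grasp point.
Start: joints at [-1.259, 0.332, -0.065, 1.46, 0.022, 1.35, -0.088], TCP at [0.205, 0.59, 0.245] pointing down, gripper open.
Joint ranges: [-2.6, 2.6], [-0.5, 2.12], [-1.47, 1.34], [0.16, 2.42], [-1.27, 4.41], [0.06, 2.06], [-2.6, 2.6]. Speed limits (rad/s): [2.22, 2.22, 2.79, 2.79, 3.14, 3.14, 3.14].

## Interface

Orientations are given as a unit quaternion [x, y, z, w].
In Python, from bench import readout, cams, r gives the robot as it stands. The module is installed in compiled form; this text tells all that it offers.
- The arm moves only by the tool step_arm, never from a script. Its argument "deltas" is a list that holds one entry, the list of rows, each a list of 7 numbers: the turn, a rotation vector about the tool's x, y, z in rad, then the shift along the tool's x, y, z in m, then the opening in per cent of the stroke, from 0 (shut) to 100 (fully open). A call has 1 to 20 rows; each row is the pose to reach, as a shift and turn from the pose commanded when the call began, along the tool's axes at that moment; what a row does not reach only later rows make up. A row lasts 1/8 s, in which the tool goes at most 62.5 mm and 10.7 degrees, less where a joint would pass 70% of its speed; a pose out of reach is approached as far as the arm can. A call with a gripper value outside its range is refused whole. The fingers move at their own pace and stop on an object; "squeeze" is the grip in N (left out, the last holds). Time passes only in rows, so rows that repeat a pose let the fingers close. It gives the time, the measured TCP pose, the force, the opening and the grip force at its end, in the units of the state.
- readout.read_state(): the state, without advancing time (a new reading comes with each control period).
- cams.camera(name): name is "scene" or "top" or "wrist"; returns a dict with "img" (400x640x3 uint8, red, green, blue), "fx", "fy", "cx", "cy" (pixels), "k1" (the pictures are not rectified: a ray, as slopes to the right and down, at radius r is drawn at 1 + k1 r^2 times it, then the intrinsics apply), "origin" and "rotation" of the camera in the world; the wrist camera has in their place "T_tool_cam" (4x4, takes a point from camera to tool coordinates, whose origin is the TCP and whose axes are the flange's). Camera axes: x right, y up, looking along -z (the intrinsics and any distortion apply to the point x, -y, -z); pixel columns grow to the right and rows downward; lengths in m; the calibration is good to about 2 mm. A picture is of the moment at which its call begins: read the wrist's pose just before it. There is no depth.
- r.close_job(): hands the job in; it is judged then, once.
The state is a dict: "time": time; "joint_positions": joint angles; "joint_vel": joint speeds; "joint_torque": joint torques, N m; "ee_pos": TCP position; "eef_rot": TCP orientation; "ft_force": force on the tool from outside, world axes, zero at the start; "torque": the same for the moment, N m; "width": finger opening in m; "grip_force": force on a finger pad.
Only numpy, scipy, OpenCV 4.12 (cv2) and the standard library are available. Lean on these libraries where they do the work, as an engineer would, in place of code of your own. Each camera call takes 0.05 s, during which the arm holds its last target. There are 200 camera calls.

## Working session

There is one attempt and no reset: what is moved stays moved. The work goes in short steps, Python scripts to look and compute and a tool call to move; the robot and the scene stay as the last step left them, time stands still between calls to the robot, and variables do not carry over. Pictures are saved under pics/ and viewed, at most 10 in all, crops included, and the job is handed in when it is done.

Besides the shell and the picture viewer there is one more tool, called as name([rows], argument=value, ...), one row to a line, values as JSON. step_arm: Moves the arm, as the interface text tells. Its arguments: {"type":"object","properties":{"deltas":{"type":"array"},"squeeze":{"type":"number"}},"required":["deltas"]}

```bash
mkdir -p pics; cat > h.py <<'E'
import numpy as np, cv2
from bench import readout, cams, r
def ray(c,u,v):
    p=np.array([(u-c["cx"])/c["fx"],(v-c["cy"])/c["fy"]]);q=p.copy()
    for _ in range(20): q=p/(1+c["k1"]*(q@q))
    d=np.array(c["rotation"])@np.array([q[0],-q[1],-1.]);return np.array(c["origin"]),d
def onz(c,u,v,z):
    o,d=ray(c,u,v);return o+d*(z-o[2])/d[2]
E
python3 - <<'E'
from h import *
s=readout.read_state();print(s)
for n in("top","scene"):
    c=cams.camera(n);cv2.imwrite(f"pics/{n}0.png",c["img"][:,:,::-1]);print(n,c["origin"],c["rotation"],c["fx"],c["k1"])
E
```

```text
{'time': 0.0, 'joint_positions': array([-1.25863303,  0.3328904 , -0.06468083,  1.46091851,  0.02160782,
        1.34987964, -0.08849851]), 'joint_vel': array([ 0.00019097,  0.00137115,  0.00014788, -0.00121155,  0.00154843,
       -0.00041466, -0.00135582]), 'joint_torque': array([ 1.28164833e-03, -6.23272705e+01,  2.57834344e-02, -3.89882290e+01,
       -6.10620528e-02,  4.01328353e-02,  1.23273512e-04]), 'ee_pos': array([0.20524562, 0.58997813, 0.24375318]), 'eef_rot': array([ 1.66598364e-01,  9.86024591e-01, -6.95728952e-04, -7.85802396e-05]), 'ft_force': array([ 0.09247139,  0.03918305, -0.29372177]), 'torque': array([-0.02546853,  0.03555364,  0.01132168]), 'grip_force': 0.0, 'width': 0.08718178487631324}
top [ 0.40768986 -0.08591468  1.04656405] [-0.05744892  0.04957449  0.71519518 -0.69479338] 399.09925789890207 0.005219029422918073
scene [1.09029643 0.45398972 0.98130953] [0.13465887 0.32383164 0.86112177 0.36806161] 461.38255880983496 -0.06353710699824003
```

```bash
sed -i 's/np.array(c\["rotation"\])@np/R.from_quat(c["rotation"]).as_matrix()@np/; 1i from scipy.spatial.transform import Rotation as R' h.py; echo ok
```

```text
ok
```

View pics/top0.png

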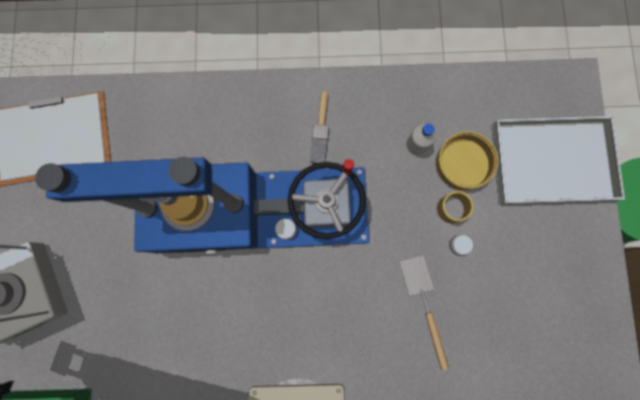

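View pics/scene0.png

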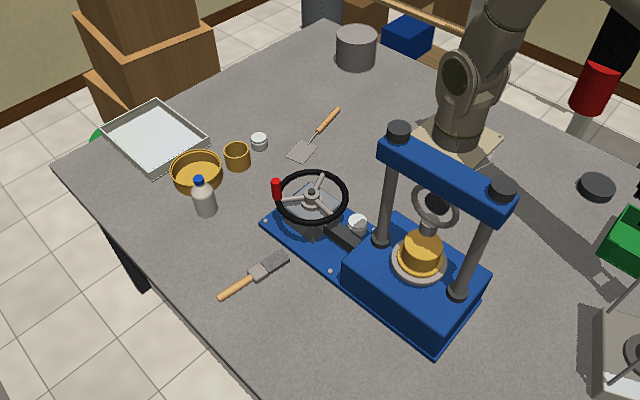

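The top view shows the wheel centred at about (327,200), with the red handle at (348,165) and the frame running left (+y). In the scene view the handle is at (277,188). Tin A (285,229) is low and lies beside the gearbox.

```bash
cat >> h.py <<'E'
def red(c):
    a=c["img"].astype(int);m=((a[:,:,0]>110)&(a[:,:,1]<60)&(a[:,:,2]<70)).astype(np.uint8)
    n,l,s,ce=cv2.connectedComponentsWithStats(m);return [(s[i][:5].tolist(),ce[i].round(1)) for i in range(1,n) if s[i][4]>15], l
E
python3 - <<'E'
from h import *
t=cams.camera("top");s=cams.camera("scene")
g=t["img"].max(2);m=((g<45)).astype(np.uint8);m[:,:270]=0;m[:,385:]=0;m[:150]=0;m[255:]=0
cs,_=cv2.findContours(m,cv2.RETR_EXTERNAL,cv2.CHAIN_APPROX_NONE)
k=max(cs,key=cv2.contourArea);e=cv2.fitEllipse(cv2.convexHull(k));print(e)
C=onz(t,*e[0],.12);print("centre",C, "edge", onz(t,e[0][0]+e[1][0]/2,e[0][1],.12)-C)
for n,c in(("top",t),("scene",s)):
    print(n,red(c)[0])
(b,ce)=min(red(t)[0],key=lambda q:abs(q[1]-[348,165]).sum());o1,d1=ray(t,*ce)
(b,ce)=min(red(s)[0],key=lambda q:abs(q[1]-[277,188]).sum());o2,d2=ray(s,*ce)
k=np.linalg.lstsq(np.c_[d1,-d2],o2-o1,rcond=None)[0];p=o1+k[0]*d1;q=o2+k[1]*d2;print(p,q)
H=onz(s,*ce,.161);print("scene at .161",H,np.linalg.norm((H-C)[:2]), "ang",np.degrees(np.arctan2(*(H-C)[1::-1])))
f=[onz(t,u,v,.02) for u,v in((363,168),(369,242))];print(f)
for nm,uv,z in(("brush",(320,125),.02),("tina",(285,229),.06),("bottle cap",(428,130),.13),("brush tip",(318,163),.02),("ring",(457,206),.06),("sieve",(468,160),.05),("col",(183,172),.46),("col2",(50,178),.46)):
    print(nm,onz(t,*uv,z).round(3))
E
```

```text
((326.1501770019531, 200.1040496826172), (74.16754150390625, 75.99503326416016), 81.10455322265625)
centre [ 0.55820614 -0.08683069  0.12      ] edge [-0.00262067 -0.08705853  0.        ]
top [([344, 160, 9, 9, 64], array([348.2, 164.3]))]
scene [([587, 60, 34, 15, 191], array([602.5,  68.3])), ([271, 178, 9, 7, 52], array([275.1, 180.9]))]
[ 0.62618242 -0.13787638  0.18624411] [ 0.6262227  -0.13792571  0.18625732]
scene at .161 [ 0.61147995 -0.15672975  0.161     ] 0.08788616068948273 ang -52.68703986694175
[array([ 0.65717496, -0.18647901,  0.02      ]), array([ 0.46251548, -0.19340439,  0.02      ])]
brush [ 0.779 -0.076  0.02 ]
tina [0.498 0.017 0.06 ]
bottle cap [ 0.718 -0.334  0.13 ]
brush tip [ 0.674 -0.068  0.02 ]
ring [ 0.543 -0.412  0.06 ]
sieve [ 0.662 -0.452  0.05 ]
col [0.552 0.128 0.46 ]
col2 [0.549 0.33  0.46 ]
```

step_arm([
  [[0,0,0,-0.03,-0.035,-0.02,0],[0,0,0,-0.06,-0.07,-0.04,0],[0,0,0,-0.09,-0.105,-0.06,0],[0,0,0,-0.12,-0.14,-0.08,0],[0,0,0,-0.15,-0.175,-0.1,0],[0,0,0,-0.18,-0.21,-0.12,0],[0,0,0,-0.21,-0.245,-0.12,0],[0,0,0,-0.24,-0.28,-0.12,0],[0,0,0,-0.27,-0.315,-0.12,0],[0,0,0,-0.3,-0.35,-0.12,0],[0,0,0,-0.325,-0.375,-0.12,0],[0,0,0,-0.345,-0.4,-0.12,0],[0,0,0,-0.345,-0.4,-0.12,0],[0,0,0,-0.345,-0.4,-0.12,0]],
], squeeze=5)

```text
time: 1.95
ee_pos: [0.3995, 0.0998, 0.3645]
eef_rot: [0.166, 0.986, 0.0, -0.0]
ft_force: [-0.2, 0.9, 0.5]
width: 0.0003
grip_force: 0.0
```

step_arm([
  [[0,0,0,-0.025,-0.045,0,0],[0,0,0,-0.05,-0.09,0,0],[0,0,0,-0.075,-0.135,0,0],[0,0,0.1,-0.1,-0.18,0,0],[0,0,0.25,-0.113,-0.204,0,0],[0,0,0.4,-0.113,-0.204,0,0],[0,0,0.55,-0.113,-0.204,0,0],[0,0,0.7,-0.113,-0.204,0,0],[0,0,0.85,-0.113,-0.204,0,0],[0,0,1.0,-0.113,-0.204,0,0],[0,0,1.15,-0.113,-0.204,0,0],[0,0,1.236,-0.113,-0.204,0,0],[0,0,1.236,-0.113,-0.204,0,0]],
])

```text
time: 3.58
ee_pos: [0.4397, -0.1296, 0.3644]
eef_rot: [0.706, 0.708, -0.0, -0.0]
ft_force: [0.1, 0.3, -0.3]
width: 0.0005
grip_force: 0.0
```

```bash
python3 - <<'E'
from h import *
s=readout.read_state();print(s["ee_pos"],R.from_quat(s["eef_rot"]).as_matrix().round(3),s["joint_positions"].round(2))
w=cams.camera("wrist");cv2.imwrite("pics/w1.png",w["img"][:,:,::-1]);T=w["T_tool_cam"];print(T)
M=R.from_quat(s["eef_rot"]).as_matrix();w["origin"]=M@T[:3,3]+s["ee_pos"];w["rotation"]=R.from_matrix(M@T[:3,:3]).as_quat()
for b,ce in red(w)[0]:print(b,ce,onz(w,*ce,.165))
E
```

```text
[ 0.43967565 -0.12961943  0.36442418] [[-0.002  1.    -0.   ]
 [ 1.     0.002  0.   ]
 [ 0.    -0.    -1.   ]] [-0.53 -0.14  0.65  1.7   0.09  1.56  0.11]
[[-5.50311005e-05  9.56877239e-01  2.90492592e-01  8.08408134e-02]
 [ 9.99999096e-01  4.42927160e-04 -1.26955343e-03 -9.96891608e-05]
 [-1.34347384e-03  2.90492260e-01 -9.56876399e-01 -1.41386304e-01]
 [ 0.00000000e+00  0.00000000e+00  0.00000000e+00  1.00000000e+00]]
[483, 187, 21, 22, 311] [492.7 198.4] [ 0.64091088 -0.14513683  0.165     ]
```

View pics/w1.png

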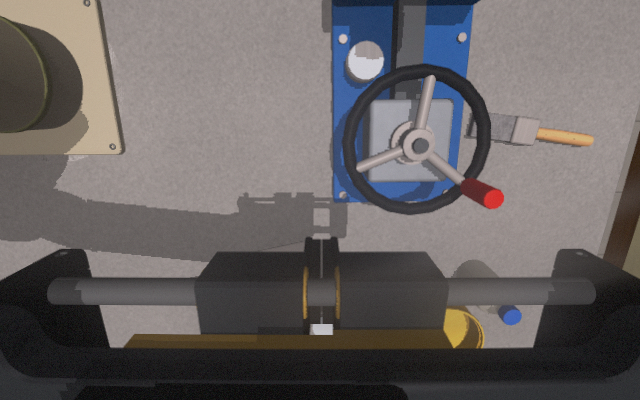

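The wrist view shows the closed fingertips at about (321,320). The wheel is centred at about (417,139), and the red handle cap is at (493,198).

```bash
cat >> h.py <<'E'
def wrist():
    s=readout.read_state();w=cams.camera("wrist");T=w["T_tool_cam"];M=R.from_quat(s["eef_rot"]).as_matrix()
    w["origin"]=M@T[:3,3]+s["ee_pos"];w["rotation"]=R.from_matrix(M@T[:3,:3]).as_quat();return w
E
python3 - <<'E'
from h import *
w=wrist();g=w["img"].max(2);m=(g<50).astype(np.uint8);m[:,:342]=0;m[:,495:]=0;m[:64]=0;m[215:]=0
cs,_=cv2.findContours(m,cv2.RETR_EXTERNAL,cv2.CHAIN_APPROX_NONE)
k=max(cs,key=cv2.contourArea);print(cv2.boundingRect(k))
P=np.array([onz(w,*q[0],.12)[:2] for q in cv2.convexHull(k)]);print(cv2.fitEllipse((P*1e4).astype(np.float32)))
H=onz(w,*red(w)[0][0][1],.19);print("handle wrist",H)
t=cams.camera("top");H=onz(t,348.2,164.3,.19);print("handle top",H)
# pusher rectangle half 15 (x) x 9.5 (y), handle r 12: lag at handle azimuths
for a in range(-37,-398,-30):
    h=85*np.array([np.cos(np.radians(a)),np.sin(np.radians(a))])
    for l in np.arange(5,40,.1):
        p=85*np.array([np.cos(np.radians(a+l)),np.sin(np.radians(a+l))]);d=np.maximum(abs(h-p)-[15,9.5],0)
        if np.hypot(*d)>=12:break
    print(a,round(l,1),end='; ')
E
```

```text
(384, 64, 107, 112)
((5807.1953125, -596.9810791015625), (1127.9627685546875, 1636.4271240234375), 48.6723518371582)
handle wrist [ 0.62632449 -0.13805043  0.19      ]
handle top [ 0.62522855 -0.13764954  0.19      ]
-37 16.6; -67 20.2; -97 18.3; -127 20.1; -157 17.1; -187 14.6; -217 16.6; -247 20.2; -277 18.3; -307 20.1; -337 17.1; -367 14.6; -397 16.6;
```

step_arm([
  [[0,0,0,0.01,0.05,0,0],[0,0,0,0.02,0.1,0,0],[0,0,0,0.03,0.15,0,0],[0,0,0,0.036,0.203,0,0],[0,0,0,0.036,0.203,0.04,0],[0,0,0,0.036,0.203,0.08,0],[0,0,0,0.036,0.203,0.12,0],[0,0,0,0.036,0.203,0.15,0],[0,0,0,0.036,0.203,0.175,0],[0,0,0,0.036,0.203,0.192,0],[0,0,0,0.036,0.203,0.192,0]],
])

```text
time: 5.1
ee_pos: [0.642, -0.0942, 0.1715]
eef_rot: [0.707, 0.707, -0.001, -0.001]
ft_force: [-1.1, -0.3, -0.5]
width: 0.0005
grip_force: 0.0
```

```bash
python3 - <<'E'
import numpy as np
C=np.array([.558,-.087])
def pt(a): return C+.085*np.array([np.cos(np.radians(a)),np.sin(np.radians(a))])
st=-5
for n in range(4):
    L=[st-5*(i+1) for i in range(20)];p0=pt(st)
    print(st,p0.round(4));print([[0,0,0,round(float(pt(a)[1]-p0[1]),4),round(float(pt(a)[0]-p0[0]),4),0,0] for a in L]);st=L[-1]
E
```

```text
-5 [ 0.6427 -0.0944]
[[0, 0, 0, -0.0074, -0.001, 0, 0], [0, 0, 0, -0.0146, -0.0026, 0, 0], [0, 0, 0, -0.0217, -0.0048, 0, 0], [0, 0, 0, -0.0285, -0.0076, 0, 0], [0, 0, 0, -0.0351, -0.0111, 0, 0], [0, 0, 0, -0.0413, -0.015, 0, 0], [0, 0, 0, -0.0472, -0.0196, 0, 0], [0, 0, 0, -0.0527, -0.0246, 0, 0], [0, 0, 0, -0.0577, -0.03, 0, 0], [0, 0, 0, -0.0622, -0.0359, 0, 0], [0, 0, 0, -0.0662, -0.0422, 0, 0], [0, 0, 0, -0.0696, -0.0488, 0, 0], [0, 0, 0, -0.0725, -0.0556, 0, 0], [0, 0, 0, -0.0747, -0.0627, 0, 0], [0, 0, 0, -0.0763, -0.0699, 0, 0], [0, 0, 0, -0.0773, -0.0773, 0, 0], [0, 0, 0, -0.0776, -0.0847, 0, 0], [0, 0, 0, -0.0773, -0.0921, 0, 0], [0, 0, 0, -0.0763, -0.0994, 0, 0], [0, 0, 0, -0.0747, -0.1067, 0, 0]]
-105 [ 0.536  -0.1691]
[[0, 0, 0, 0.0022, -0.0071, 0, 0], [0, 0, 0, 0.0051, -0.0139, 0, 0], [0, 0, 0, 0.0085, -0.0205, 0, 0], [0, 0, 0, 0.0125, -0.0268, 0, 0], [0, 0, 0, 0.017, -0.0326, 0, 0], [0, 0, 0, 0.022, -0.0381, 0, 0], [0, 0, 0, 0.0275, -0.0431, 0, 0], [0, 0, 0, 0.0333, -0.0476, 0, 0], [0, 0, 0, 0.0396, -0.0516, 0, 0], [0, 0, 0, 0.0462, -0.055, 0, 0], [0, 0, 0, 0.053, -0.0
[... 991 characters left out ...]

-305 [ 0.6068 -0.0174]
[[0, 0, 0, -0.0045, 0.0059, 0, 0], [0, 0, 0, -0.0095, 0.0114, 0, 0], [0, 0, 0, -0.015, 0.0164, 0, 0], [0, 0, 0, -0.0209, 0.0209, 0, 0], [0, 0, 0, -0.0271, 0.0249, 0, 0], [0, 0, 0, -0.0337, 0.0283, 0, 0], [0, 0, 0, -0.0406, 0.0311, 0, 0], [0, 0, 0, -0.0476, 0.0333, 0, 0], [0, 0, 0, -0.0549, 0.035, 0, 0], [0, 0, 0, -0.0622, 0.0359, 0, 0], [0, 0, 0, -0.0696, 0.0362, 0, 0], [0, 0, 0, -0.077, 0.0359, 0, 0], [0, 0, 0, -0.0844, 0.035, 0, 0], [0, 0, 0, -0.0916, 0.0333, 0, 0], [0, 0, 0, -0.0987, 0.0311, 0, 0], [0, 0, 0, -0.1056, 0.0283, 0, 0], [0, 0, 0, -0.1121, 0.0249, 0, 0], [0, 0, 0, -0.1184, 0.0209, 0, 0], [0, 0, 0, -0.1243, 0.0164, 0, 0], [0, 0, 0, -0.1297, 0.0114, 0, 0]]
```

step_arm([
  [[0,0,0,-0.007,-0.001,0,0],[0,0,0,-0.0146,-0.0026,0,0],[0,0,0,-0.019,-0.004,0,0],[0,0,0,-0.023,-0.0055,0,0],[0,0,0,-0.0285,-0.0076,0,0],[0,0,0,-0.035,-0.011,0,0],[0,0,0,-0.0413,-0.015,0,0],[0,0,0,-0.0472,-0.0196,0,0],[0,0,0,-0.0527,-0.0246,0,0],[0,0,0,-0.0577,-0.03,0,0],[0,0,0,-0.0622,-0.0359,0,0]],
])

```text
time: 6.48
ee_pos: [0.6061, -0.1574, 0.1724]
eef_rot: [0.707, 0.707, -0.0, 0.0]
ft_force: [2.6, 0.3, -1.3]
width: 0.0003
grip_force: 1.3
```

```bash
cat > chk.py <<'E'
from h import *
C=np.array([.558,-.087]);s=readout.read_state()
for n,c in(("top",cams.camera("top")),("wrist",wrist()),("scene",cams.camera("scene"))):
    for b,ce in red(c)[0]:
        H=onz(c,*ce,.19)[:2];print(n,b,H.round(4),"r",np.hypot(*(H-C)).round(4),"az",np.degrees(np.arctan2(*(H-C)[::-1])).round(1))
d=s["ee_pos"][:2]-C;print("pusher",s["ee_pos"],"az",np.degrees(np.arctan2(d[1],d[0])).round(1),"F",s["ft_force"])
E
python3 chk.py
```

```text
scene [587, 60, 34, 15, 194] [-0.3994  0.2467] r 1.0138 az 160.8
pusher [ 0.60606988 -0.15738714  0.1723724 ] az -55.7 F [ 2.64890002  0.27752967 -1.32544821]
```

step_arm([
  [[0,0,0,-0.004,-0.0063,0,0],[0,0,0,-0.0074,-0.0129,0,0],[0,0,0,-0.0103,-0.0197,0,0],[0,0,0,-0.0125,-0.0268,0,0],[0,0,0,-0.0141,-0.034,0,0],[0,0,0,-0.0151,-0.0414,0,0],[0,0,0,-0.0154,-0.0488,0,0],[0,0,0,-0.0151,-0.0562,0,0],[0,0,0,-0.0141,-0.0635,0,0],[0,0,0,-0.0125,-0.0708,0,0],[0,0,0,-0.0103,-0.0779,0,0],[0,0,0,-0.0074,-0.0847,0,0],[0,0,0,-0.004,-0.0913,0,0],[0,0,0,0,-0.0976,0,0],[0,0,0,0.0045,-0.1034,0,0],[0,0,0,0.0095,-0.1089,0,0],[0,0,0,0.015,-0.1139,0,0],[0,0,0,0.0208,-0.1184,0,0],[0,0,0,0.0271,-0.1224,0,0],[0,0,0,0.0337,-0.1258,0,0]],
])

```text
time: 9.12
ee_pos: [0.4804, -0.1227, 0.1724]
eef_rot: [0.707, 0.707, -0.0, -0.0]
ft_force: [0.7, -3.2, -1.8]
width: 0.0006
grip_force: 1.4
```

```bash
python3 chk.py
```

```text
wrist [280, 210, 51, 60, 1656] [ 0.4744 -0.0958] r 0.0841 az -174.0
scene [587, 60, 34, 15, 194] [-0.3994  0.2467] r 1.0138 az 160.8
scene [327, 153, 10, 23, 111] [ 0.4928 -0.0793] r 0.0657 az 173.3
pusher [ 0.48037693 -0.12270979  0.17239208] az -155.3 F [ 0.66191255 -3.19424045 -1.80807559]
```

step_arm([
  [[0,0,0,0.0068,-0.0029,0,0],[0,0,0,0.0139,-0.0051,0,0],[0,0,0,0.0211,-0.0067,0,0],[0,0,0,0.0285,-0.0077,0,0],[0,0,0,0.0359,-0.008,0,0],[0,0,0,0.0433,-0.0077,0,0],[0,0,0,0.0507,-0.0067,0,0],[0,0,0,0.0579,-0.0051,0,0],[0,0,0,0.065,-0.0029,0,0],[0,0,0,0.0718,0,0,0],[0,0,0,0.0784,0.0034,0,0],[0,0,0,0.0846,0.0074,0,0],[0,0,0,0.0905,0.0119,0,0],[0,0,0,0.096,0.0169,0,0],[0,0,0,0.101,0.0224,0,0],[0,0,0,0.1055,0.0283,0,0],[0,0,0,0.1095,0.0345,0,0],[0,0,0,0.1129,0.0411,0,0],[0,0,0,0.1158,0.048,0,0],[0,0,0,0.118,0.055,0,0]],
])

```text
time: 11.78
ee_pos: [0.5363, -0.005, 0.1726]
eef_rot: [0.707, 0.707, 0.0, 0.0]
ft_force: [-3.4, -1.1, -0.7]
width: 0.0006
grip_force: 1.5
```

```bash
python3 chk.py
```

```text
scene [587, 60, 34, 15, 194] [-0.3994  0.2467] r 1.0138 az 160.8
scene [333, 197, 8, 15, 31] [0.5819 0.017 ] r 0.1067 az 77.0
pusher [ 0.53631163 -0.00495125  0.17258855] az 104.8 F [-3.35487012 -1.11542655 -0.70138702]
```

step_arm([
  [[0,0,0,0.0016,0.0073,0,0],[0,0,0,0.0026,0.0146,0,0],[0,0,0,0.0029,0.022,0,0],[0,0,0,0.0026,0.0294,0,0],[0,0,0,0.0016,0.0368,0,0],[0,0,0,0,0.044,0,0],[0,0,0,-0.0022,0.0511,0,0],[0,0,0,-0.0051,0.058,0,0],[0,0,0,-0.0085,0.0645,0,0],[0,0,0,-0.0125,0.0708,0,0],[0,0,0,-0.017,0.0767,0,0],[0,0,0,-0.022,0.0822,0,0],[0,0,0,-0.0275,0.0872,0,0],[0,0,0,-0.0334,0.0917,0,0],[0,0,0,-0.0396,0.0957,0,0],[0,0,0,-0.0462,0.0991,0,0],[0,0,0,-0.0531,0.1019,0,0],[0,0,0,-0.0601,0.1041,0,0],[0,0,0,-0.0674,0.1058,0,0],[0,0,0,-0.0747,0.1067,0,0]],
])

```text
time: 14.42
ee_pos: [0.6424, -0.0803, 0.1725]
eef_rot: [0.707, 0.707, -0.0, -0.0]
ft_force: [-2.0, 2.7, 0.1]
width: 0.0005
grip_force: 1.9
```

```bash
python3 chk.py; python3 -c "
from h import *
cv2.imwrite('pics/s2.png',cams.camera('scene')['img'][100:300,180:420,::-1].repeat(3,0).repeat(3,1))"
```

```text
wrist [310, 324, 23, 11, 249] [ 0.6423 -0.1023] r 0.0857 az -10.3
scene [587, 60, 34, 15, 194] [-0.3994  0.2467] r 1.0138 az 160.8
pusher [ 0.6423528  -0.08027957  0.17253567] az 4.6 F [-2.02631371  2.74831542  0.11576871]
```

View pics/s2.png

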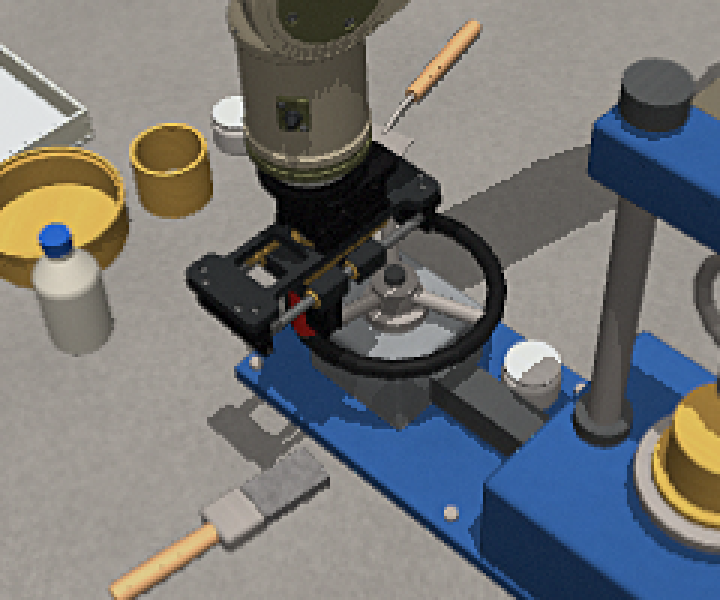

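The scene crop shows the fingers behind the red grip at about (300,315), and nothing else has been disturbed. About 26° remain, so I stop slightly short and measure.

step_arm([
  [[0,0,0,-0.007,0,0,0],[0,0,0,-0.014,-0.001,0,0],[0,0,0,-0.02,-0.0015,0,0],[0,0,0,-0.026,-0.0025,0,0],[0,0,0,-0.03,-0.003,0,0],[0,0,0,-0.033,-0.004,0,0],[0,0,0,-0.033,-0.004,0,0],[0,0,0,-0.028,-0.003,0,0],[0,0,0,-0.015,-0.002,0,0],[0,0,0,0,0,0,0],[0,0,0,0,0,-0.04,0],[0,0,0,0,0,-0.08,0],[0,0,0,0,0,-0.13,0],[0,0,0,0,0,-0.19,0],[0,0,0,-0.03,-0.05,-0.193,0],[0,0,0,-0.03,-0.1,-0.193,0],[0,0,0,-0.035,-0.15,-0.193,0],[0,0,0,-0.05,-0.203,-0.193,0],[0,0,0,-0.05,-0.203,-0.193,0]],
])

```text
time: 17.0
ee_pos: [0.4372, -0.1308, 0.3668]
eef_rot: [0.708, 0.707, 0.003, -0.0]
ft_force: [0.6, 0.0, 0.3]
width: 0.0005
grip_force: 0.0
```

```bash
python3 chk.py
```

```text
top [343, 160, 9, 8, 59] [ 0.6271 -0.1353] r 0.0843 az -34.9
wrist [484, 185, 21, 21, 313] [ 0.628  -0.1354] r 0.0851 az -34.7
scene [587, 60, 34, 15, 191] [-0.3988  0.2469] r 1.0134 az 160.8
scene [271, 179, 9, 7, 53] [ 0.6306 -0.1328] r 0.0858 az -32.2
scene [274, 187, 5, 15, 43] [ 0.6532 -0.1042] r 0.0967 az -10.2
pusher [ 0.43716942 -0.13082135  0.36676348] az -160.1 F [0.55961716 0.01107456 0.29448449]
```

```bash
python3 -c "
from h import *
print(r.close_job())"
```

```text
the job is handed in; nothing more can be done
None
```

I pushed the wheel one full turn clockwise; by the top and wrist cameras the handle stands about 3 mm short of where it started, well inside the 15 mm limit. The arm is clear and the job is handed in, but no verdict was returned.

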